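# Close the spice grinder to its half-way twist and hold it

## Robot

A 6-joint arm with a two-finger parallel gripper is mounted at the origin on a cart in front of the work surface, level with it; the furniture and walls round the work are solid. World frame = base frame: x ahead of the robot, y to its left, z up, the work surface at z = 0. Lengths are in m, angles in rad, forces in N, time in s.
With the tool pointing down it reaches from about 0.275 to 0.825 m from the base axis. Payload 4.9 kg.
Tool frame: the origin (TCP) lies at the very end of the fingers, on their centre line; the grasp point (between the pads) lies 19 mm behind it; z points along the fingers, y is the direction in which the jaws open and shut (so a half turn about z gives the same grasp; the last joint's range is limited). The gripper opens to 85 mm and grips with 20 to 120 N. Pads are 22 mm wide; open, the fingers measure 114 mm over their backs; the gripper's body (76 mm by 85 mm) begins 54 mm behind the grasp point. The pads swing forward as they close: fully open they stand 13 mm farther back than shut.
Start: joints at [1.139, 0.326, -0.193, 1.052, 0, 1.437], TCP at [0.161, 0.526, 0.231] pointing down, gripper open.
Joint ranges: [-2.65, 2.65], [-0.97, 1.79], [-1.3, 1.35], [-1.93, 2.1], [-1.47, 1.37], [-3.14, 3.14]. Speed limits (rad/s): [2.57, 2.57, 3.14, 3.14, 3.14, 3.14].

## Interface

Orientations are given as a rotation vector (axis times angle).
In Python, from workcell import robot, read_camera, job gives the robot as it stands. The module is installed in compiled form; this text tells all that it offers.
- The arm moves only by the tool arm_command, never from a script. Its argument "rows" is one flat list of numbers, 7 for each row, row after row: the shift along the tool's x, y, z in mm, then the turn, a rotation vector about the tool's x, y, z in rad, then the opening, from 0 (shut) to 1 (fully open). In form: [tx, ty, tz, ax, ay, az, grip, tx, ty, tz, ax, ay, az, grip, ...]. A call has exactly 5 rows; each row shifts and turns the pose as measured when the row begins, along the tool's axes as they then stand; what a row does not reach is not made up. A row lasts 1/12 s, in which the tool goes at most 41.7 mm and 7.16 degrees, less where a joint would pass 70% of its speed; a pose out of reach is approached as far as the arm can. A call is refused whole if a number of a shift passes 41.7 or a number of a turn 0.125, either way. A call with a gripper value outside its range is refused whole. The fingers move at their own pace and stop on an object; "squeeze" is the grip in N (left out, the last holds). Time passes only in rows, so rows that do not move let the fingers close, or fill a call up. It gives the time, the measured TCP pose, the force and the opening at its end, in the units of the state.
- robot.state(): the state, without advancing time (a new reading comes with each control period).
- read_camera(name): name is "scene" or "top"; returns a dict with "img" (420x560x3 uint8, blue, green, red), "fx", "fy", "cx", "cy" (pixels), "view" (4x4, takes a point from world to camera coordinates). Camera axes: x right, y down, z forward; pixel columns grow to the right and rows downward; lengths in m; the calibration is good to about 2 mm. A picture is of the moment at which its call begins. There is no depth.
- job.finish_job(): hands the job in, once; it reports no verdict.
The state is a dict: "time_s": time; "qpos": joint angles; "joint_velocities": joint speeds; "joint_torque": joint torques, N m; "eef_pos": TCP position; "orientation": TCP orientation; "contact_force": force on the tool from outside, world axes, zero at the start; "moment": the same for the moment, N m; "width": opening from 0.0 (shut) to 1.0 (fully open).
Only numpy, scipy, OpenCV 4.12 (cv2) and the standard library are available. Lean on these libraries where they do the work, as an engineer would, in place of code of your own. Each camera call takes 0.05 s, during which the arm holds its last target. There are 200 camera calls.

## Task

Set the small steel grinding cup upright on the grinder, inside its round seat, and let go of it. Then pick up the bayonet lid by its wing, lower it over the cup until its two lugs are fully down through the two slots of the grinder's ring, twist it clockwise (seen from above) to the half-way mark, midway between open and lock, without ever letting it reach the lock. A spring turns the lid back, so finish while still gripping the wing and holding the lid at half-way; leave the mugs and the other things alone.

Things in the scene. Friction and masses are not known exactly. Their poses are not given: they have to be found in the camera images.
- grinder: Round white grinder base, 136 mm across, 48 mm high, fixed. Origin: centre of its underside. Inside its ring lies a flat deck 30 mm up. The ring's top is an inward flange 42 to 48 mm up with a 96 mm round opening and two slots, at +x and -x, 20 mm wide, reaching 57 mm from the axis. Dark marks on the ring clockwise from each slot: square (open), long bar at 0.61 rad (half-way), square at 1.22 rad (lock).
- seat (a point): Centre of the deck, on the grinder's axis 30 mm above the counter, inside a thin round aluminium seat rim (inner diameter 66 mm, 6 mm high). The cup's underside and, round it, the lid's foot come to stand at this height. Axes as the grinder's: x points through a slot, z up.
- collar (a joint): Turn in rad of the sprung collar under the flange: 0 open (notches under the slots), grows clockwise seen from above, 0.61 half-way, lock clicks from 1.0 on, stop at 1.22. The lid's lugs turn it; by play in the notches the lid may turn 0.1 rad before the collar follows. A spring turns it back: 0.06 N m at open, 0.18 at half-way.
- collar_mid (a point): Centre of the collar, at deck height on the grinder's axis; its x axis points through the collar's notches and turns with it.
- lid_wing (a point): Middle of the black wing on top of the lid, 94 mm above the lid's foot (and above the seat point when fully down). The wing is a bar 60 mm long along this point's x, 16 mm thick along y, standing from 72 to 112 mm above the foot. The lid is loose, upright on the counter at the start. Half a turn makes no difference to it.
- lid_foot (a point): Centre of the plane of the lid's foot, 94 mm below the wing point. Two black lugs stand out at the foot in line with the wing (+x and -x): 12 mm wide, 7 mm thick, reaching 53.5 mm from the axis.
- cup_mid (a point): Middle of the small open steel grinding cup: on its axis, 30 mm above its underside. 54 mm outer diameter, 60 mm high, wall 4 mm, about 0.16 kg, loose, standing upright on the counter at the start.
- lid: The lid: aluminium drum, 88 mm diameter, its flat top 72 mm above the foot, closed above and open below (80 mm inside diameter, 66 mm deep), about 0.22 kg. Origin at the centre of its foot, axes as lid_wing.
- cup: The steel grinding cup; origin at the centre of its underside, z up.
- mug_white: Bystander: striped mug behind the work, 82x115x100 mm; origin at the centre of its underside. Leave alone.
- shaker: Bystander: small glass shaker behind the work, 44 mm diameter, 90 mm high; origin at the centre of its underside. Leave alone.
Mind the look-alikes: they are no part of the job. What is shaped like the lid but pink is not meant.

How it is judged:
On the way, in this order (a step that is already met when the one before it is completed fails the run):
1. the cup stands upright in the seat, let go (horizontal distance between cup_mid and seat below 0.012 m and z of cup_mid in the frame of seat below 0.035 m and angle between cup_mid's own z axis and vertical below 0.12 rad and contact force between the fingers and cup below 0.2 N and linear speed of cup below 0.02 m/s), for 0.2 s.
2. the lid is over the cup, its lugs down through the slots, not yet twisted (z of lid_wing in the frame of seat between 0.088 and 0.102 m and horizontal distance between lid_foot and seat below 0.008 m and angle between the x axis of lid_wing and the x axis of collar_mid, either way round below 0.18 rad and angle between lid_wing's own z axis and vertical below 0.12 rad and value of joint collar below 0.3 rad), for 0.1 s.
At the end, for the whole second after the job is handed in: Still gripping the lid (over 2 N), collar held still at 0.61 +- 0.18 rad; lid fully down (within 7 mm), level within 0.12 rad, centred within 8 mm, lugs in the collar notches (within 0.18 rad); cup upright (0.12 rad) on the deck within 12 mm of the seat centre (horizontal distance between cup_mid and seat below 0.012 m and z of cup_mid in the frame of seat below 0.035 m and angle between each of cup_mid, lid_wing's own z axis and vertical below 0.12 rad and z of lid_wing in the frame of seat between 0.088 and 0.102 m and horizontal distance between lid_foot and seat below 0.008 m and angle between the x axis of lid_wing and the x axis of collar_mid, either way round below 0.18 rad and value of joint collar between 0.43 and 0.79 rad and velocity of joint collar between -0.1 and 0.1 rad/s and contact force between the fingers and lid above 2 N); the arm keeps its last pose, push and grip.
It fails at once if the lid is twisted into the lock (value of joint collar above 1 rad).
It fails at once if the cup is tipped over (angle between cup_mid's own z axis and vertical above 0.7 rad).
It fails at once if the mug is disturbed (distance of mug_white from where it was at the start of the episode above 0.02 m or angle between mug_white's own z axis and vertical above 0.4 rad).
It fails at once if the shaker is disturbed (distance of shaker from where it was at the start of the episode above 0.02 m or angle between shaker's own z axis and vertical above 0.4 rad).
It also fails if it takes over 61 s, if anything falls off the work surface, if the arm or the gripper's body presses on something with over 40 N, if the wrist force passes 120 N, or if a joint passes its speed limit or range.

## Working session

There is one attempt and no reset: what is moved stays moved. The work goes in short steps, Python scripts to look and compute and a tool call to move; the robot and the scene stay as the last step left them, time stands still between calls to the robot, and variables do not carry over. Pictures are saved under pics/ and viewed, about 8 in all and at most 12, crops included, and the job is handed in when it is done.

Besides the shell and the picture viewer there is one more tool, called after "Call:" by a JSON object that holds its "method" and its "body". arm_command: Moves the arm, as the interface text tells. Its arguments: {"type":"object","properties":{"rows":{"type":"array"},"squeeze":{"type":"number"}},"required":["rows"]}

```bash
mkdir -p pics; cat > h.py <<'E'
import numpy as np, cv2
from workcell import robot, read_camera, job
from scipy.spatial.transform import Rotation as R
def ray(c,u,v):
    V=np.array(c["view"]); Rm=V[:3,:3]; o=-Rm.T@V[:3,3]
    d=Rm.T@np.array([(u-c["cx"])/c["fx"],(v-c["cy"])/c["fy"],1]); return o,d
def onz(c,u,v,z):
    o,d=ray(c,u,v); return o+d*(z-o[2])/d[2]
def proj(c,p):
    V=np.array(c["view"]); q=V[:3,:3]@np.array(p)+V[:3,3]
    return c["fx"]*q[0]/q[2]+c["cx"], c["fy"]*q[1]/q[2]+c["cy"]
E
python3 - <<'E'
from h import *
for n in("scene","top"):
    c=read_camera(n); cv2.imwrite(f"pics/{n}0.png",c["img"]); print(n,c["fx"],ray(c,280,210),onz(c,280,210,0))
s=robot.state();print(s)
print(R.from_rotvec(s["orientation"]).as_matrix().round(3))
E
```

```text
scene 450.2315756116747 (array([-0.10222978, -0.34195151,  0.82963873]), array([ 0.60398072,  0.3806635 , -0.70030861])) [6.13291623e-01 1.09011372e-01 1.11022302e-16]
top 453.10674672143216 (array([0.31398869, 0.08366532, 1.33769818]), array([ 0.19927475,  0.00825488, -0.97991689])) [0.58602143 0.09493418 0.        ]
{'time_s': 0.1, 'qpos': array([ 1.13876124e+00,  3.26847340e-01, -1.93491837e-01,  1.05202441e+00,
       -9.73228073e-06,  1.43659522e+00]), 'joint_velocities': array([-0.0008976 , -0.00170255,  0.0020694 , -0.00065014,  0.00130773,
       -0.00045389]), 'joint_torque': array([ 3.36055764e-04, -4.44237542e+01,  2.63038909e+01,  7.85934652e-03,
       -1.27664107e-04,  6.11164111e-06]), 'eef_pos': array([0.16116439, 0.52529865, 0.23058935]), 'orientation': array([-4.66045586e-01, -3.10639797e+00,  2.36778426e-03]), 'contact_force': array([ 0.01151839, -0.03560958,  0.48181481]), 'moment': array([ 0.00291799, -0.02388427,  0.03739784]), 'width': 0.9985064446763767}
[[-0.956  0.293 -0.001]
 [ 0.293  0.956 -0.001]
 [ 0.    -0.002 -1.   ]]
```

View pics/scene0.png

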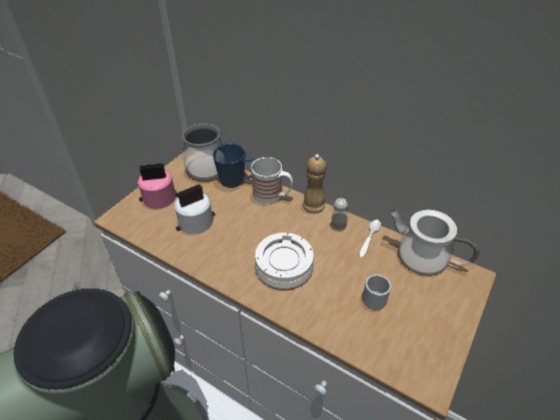

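View pics/top0.png

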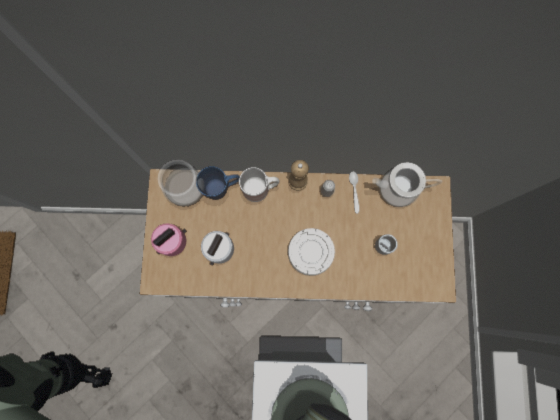

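The scene image shows two candidates for the lid: a pink one at top (168,239), the look-alike, and an aluminium one at top (216,247) / scene (194,210), which I choose. The candidates for the cup are:
- the small steel cup at top (387,244) / scene (377,292), which I choose
- the shaker at top (328,187)
- the mugs at top (253,184) and (212,183)
- the pot at top (404,185)

The grinder is at top (311,252). I'll check these in one close crop and measure.

```bash
python3 - <<'E'
from h import *
c=read_camera("top"); im=c["img"]
a=cv2.resize(im[215:285,190:260],None,fx=5.6,fy=5.6,interpolation=cv2.INTER_CUBIC)
b=cv2.resize(im[217:287,276:346],None,fx=5.6,fy=5.6,interpolation=cv2.INTER_CUBIC)
s=read_camera("scene"); si=s["img"]
d=cv2.resize(si[225:295,245:325],(392,200*392//228),interpolation=cv2.INTER_CUBIC)
e=cv2.resize(im[225:265,365:410],None,fx=8,fy=8,interpolation=cv2.INTER_CUBIC)
o=np.zeros((600,800,3),np.uint8); 
o[:392,:392]=a;o[:392,400:792]=b
o[395:595,:228]=cv2.resize(si[225:295,245:325],(228,200),interpolation=cv2.INTER_CUBIC);e=cv2.resize(e,(225,200));o[395:595,240:465]=e
o[395:595,480:708]=cv2.resize(si[175:245,160:240],(228,200),interpolation=cv2.INTER_CUBIC)
cv2.imwrite("pics/crop1.png",o)
# grinder white blob ; lid; cup
hsv=cv2.cvtColor(im,cv2.COLOR_BGR2HSV)
def blob(m,x0,y0,x1,y1):
    mm=np.zeros_like(m); mm[y0:y1,x0:x1]=m[y0:y1,x0:x1]
    cs,_=cv2.findContours(mm,cv2.RETR_EXTERNAL,cv2.CHAIN_APPROX_NONE)
    return max(cs,key=cv2.contourArea)
m=((hsv[...,1]<70)).astype(np.uint8)*255
for n,bx,z in(("grinder",(280,220,345,285),.046),("lid",(195,225,238,270),.07),("cup",(370,228,405,262),.06)):
    k=blob(m,*bx); print(n,cv2.boundingRect(k),cv2.fitEllipse(k),cv2.minEnclosingCircle(k))
    (u,v),_=cv2.minEnclosingCircle(k); print(onz(c,u,v,z).round(4))
    u,v=cv2.fitEllipse(k)[0]; print(onz(c,u,v,z).round(4))
dk=((im.max(2)<45)).astype(np.uint8)*255
k=blob(dk,200,230,232,262); print("wing",cv2.minAreaRect(k)); u,v=cv2.minAreaRect(k)[0]; print(onz(c,u,v,.112))
print([onz(c,*p,.112).round(4) for p in cv2.boxPoints(cv2.minAreaRect(k))])
E
```

```text
grinder (288, 227, 48, 49) ((311.1924743652344, 251.3734130859375), (47.31342315673828, 47.656951904296875), 23.500389099121094) ((311.01885986328125, 251.3773651123047), 24.377473831176758)
[0.4584 0.0028 0.046 ]
[0.4584 0.0023 0.046 ]
lid (200, 230, 34, 35) ((216.87725830078125, 246.76669311523438), (32.62923049926758, 33.772159576416016), 148.5808563232422) ((217.30067443847656, 247.29391479492188), 17.854833602905273)
[0.4604 0.2676 0.07  ]
[0.4619 0.2688 0.07  ]
cup (375, 234, 23, 21) ((386.1536865234375, 244.0718231201172), (19.72247886657715, 22.95938491821289), 68.29232025146484) ((386.0, 244.26922607421875), 11.615544319152832)
[ 0.4824 -0.2085  0.06  ]
[ 0.483 -0.209  0.06 ]Traceback (most recent call last):
  File "<stdin>", line 25, in <module>
  File "<stdin>", line 18, in blob
ValueError: max() iterable argument is empty
```

View pics/crop1.png

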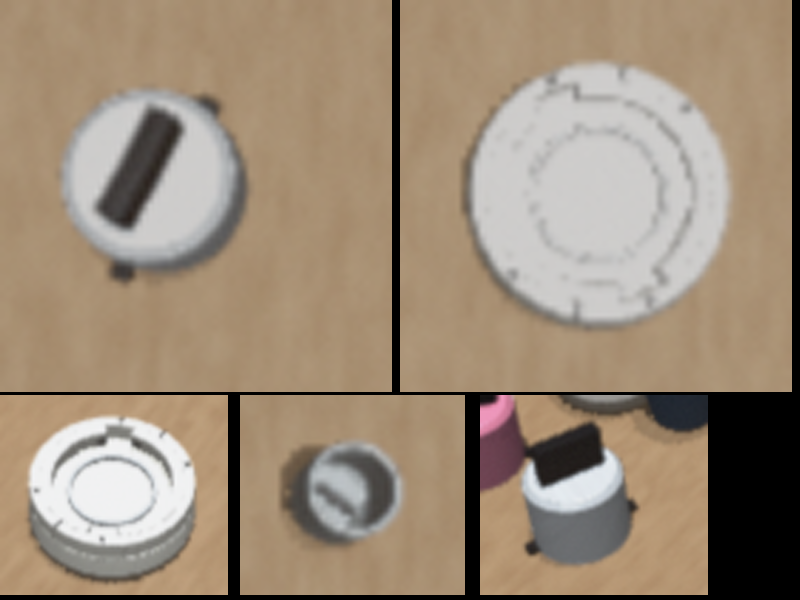

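The crop confirms the choice: an aluminium lid with a black wing (not pink) and a plain steel cup. The ring's dark marks are visible: open near crop (552,80), bar at (622,72), lock at (685,107). I'll work out positions from these.

```bash
cat >> h.py <<'E'
def to(p,yaw=None):
    "tool-frame shift (mm) to world TCP p, and turn about tool z to bring wing-axis yaw"
    s=robot.state(); M=R.from_rotvec(s["orientation"]).as_matrix()
    d=M.T@(np.array(p)-s["eef_pos"])*1e3
    y=np.arctan2(M[1,0],M[0,0]); out=None
    if yaw is not None: out=-((yaw-y+np.pi/2)%np.pi-np.pi/2)
    print("t",round(s["time_s"],2),"pos",s["eef_pos"].round(4),"tilt",(M[:2,2]).round(3),"yaw",round(y,3),"w",round(s["width"],3),"F",s["contact_force"].round(1),"| shift mm",d.round(1),"turn",out)
E
python3 - <<'E'
from h import *
c=read_camera("top"); s=read_camera("scene")
f=lambda x,y,ox,oy,k,cx,cy:(cx+(x-ox+.5)/k-.5, cy+(y-oy+.5)/k-.5)
g=lambda x,y:f(x,y,400,0,5.6,276,217)
G=onz(c,*g(600,193.5),.048); print("G top",G,"seat",onz(c,*g(597,194),.036),"seat scene",onz(s,*f(112,490,0,395,2.857,245,225),.036))
for p in((552,80),(622,72),(685,107),(650,300),(577,310),(512,273)):
    q=onz(c,*g(*p),.048)-G; print("mark",np.hypot(*q[:2]).round(4),np.arctan2(q[1],q[0])%np.pi)
l=lambda x,y:f(x,y,0,0,5.6,190,215)
a=onz(c,*l(168,116),.112);b=onz(c,*l(111,219),.112); print("wing",(a+b)/2,np.linalg.norm(a-b),np.arctan2(*(a-b)[1::-1]))
a=onz(c,*l(208,105),.0035);b=onz(c,*l(122,271),.0035); print("lugs",(a+b)/2,np.linalg.norm(a-b),np.arctan2(*(a-b)[1::-1]))
print("lid top",onz(c,*l(150,178),.072))
print("cup rim",onz(c,*f(355,490,240,395,5,365,225),.06), "scene rim", onz(s,377,284.5,.06), proj(s,(.483,-.208,.06)))
to((.483,-.208,.15))
E
```

```text
G top [0.45882208 0.00212735 0.048     ] seat [0.4598727  0.00290726 0.036     ] seat scene [ 4.55349391e-01 -4.32637632e-04  3.60000000e-02]
mark 0.0632 0.41380744126162305
mark 0.0638 2.9758134818384017
mark 0.0627 2.384945909043757
mark 0.0592 0.4529668816467294
mark 0.0602 2.9601319106544657
mark 0.0605 2.326258835667836
wing [0.46311212 0.26943773 0.112     ] 0.0566738209102236 -0.45500103429358857
lugs [0.46597535 0.27176111 0.0035    ] 0.09782705378202668 -0.4292473687808749
lid top [0.46272668 0.27000536 0.072     ]
cup rim [ 0.4844346 -0.2131211  0.06     ] scene rim [ 0.4805113  -0.21291759  0.06      ] (np.float64(375.28802209305843), np.float64(282.6525877342468))
t 0.3 pos [0.1613 0.5256 0.231 ] tilt [-0.    -0.001] yaw 2.844 w 1.0 F [-0.1  0.5 -0.4] | shift mm [-522.8 -606.9   81.3] turn None
```

Call:
{"method": "arm_command", "body": {"rows": [-26,-30.5,3,0,0,0,1,-26,-30.5,3,0,0,0,1,-26,-30.5,3,0,0,0,1,-26,-30.5,3,0,0,0,1,-26,-30.5,3,0,0,0,1]}}

```text
time_s: 0.72
eef_pos: [0.2418, 0.3432, 0.2143]
orientation: [0.445, 3.109, 0.008]
contact_force: [1.0, -0.3, 0.8]
width: 1.001
```

Call:
{"method": "arm_command", "body": {"rows": [-26,-30.5,3,0,0,0,1,-26,-30.5,3,0,0,0,1,-26,-30.5,3,0,0,0,1,-26,-30.5,3,0,0,0,1,-26,-30.5,3,0,0,0,1]}}

```text
time_s: 1.13
eef_pos: [0.3253, 0.1526, 0.1988]
orientation: [0.437, 3.106, 0.011]
contact_force: [1.9, 1.0, -0.6]
width: 1.003
```

Call:
{"method": "arm_command", "body": {"rows": [-26,-30.5,3,0,0,0,1,-26,-30.5,3,0,0,0,1,-26,-30.5,3,0,0,0,1,-26,-30.5,3,0,0,0,1,-26,-30.5,3,0,0,0,1]}}

```text
time_s: 1.55
eef_pos: [0.4095, -0.0379, 0.1844]
orientation: [0.438, 3.1, 0.013]
contact_force: [0.7, 0.8, 0.2]
width: 1.0
```

```bash
python3 -c "
from h import *
to((.4825,-.213,.10))"
```

```text
t 1.55 pos [ 0.4095 -0.0379  0.1844] tilt [0.011 0.007] yaw 2.861 w 1.0 F [0.7 0.8 0.2] | shift mm [-117.9 -148.8   84.1] turn None
```

Call:
{"method": "arm_command", "body": {"rows": [-25,-32,3,0,0,0,1,-25,-32,5,0,0,0,1,-25,-32,8,0,0,0,1,-24,-32,10,0,0,0,1,-22,-28,10,0,0,0,1]}}

```text
time_s: 1.97
eef_pos: [0.4839, -0.2272, 0.1501]
orientation: [0.444, 3.093, 0.01]
contact_force: [1.2, 0.6, 0.4]
width: 1.001
```

```bash
cat >> h.py <<'E'
def lev(yaw=None):
    M=R.from_rotvec(robot.state()["orientation"]).as_matrix(); y=np.arctan2(M[1,0],M[0,0])
    if yaw is not None: y+=(yaw-y+np.pi/2)%np.pi-np.pi/2
    T=np.array([[np.cos(y),np.sin(y),0],[np.sin(y),-np.cos(y),0],[0,0,-1]])
    print("turn vec",R.from_matrix(M.T@T).as_rotvec().round(4))
E
python3 -c "
from h import *
to((.4825,-.213,.10));lev(2.844)"
```

```text
t 1.97 pos [ 0.4839 -0.2272  0.1501] tilt [0.018 0.004] yaw 2.857 w 1.001 F [1.2 0.6 0.4] | shift mm [ 6.1 12.8 50.1] turn None
turn vec [0.0091 0.0159 0.0126]
```

Call:
{"method": "arm_command", "body": {"rows": [6,13,20,0.009,0.016,0.0126,1,0,0,2,0,0,0,1,0,0,0,0,0,0,1,0,0,0,0,0,0,1,0,0,0,0,0,0,1]}}

```text
time_s: 2.38
eef_pos: [0.4846, -0.2224, 0.1263]
orientation: [0.48, 3.102, -0.005]
contact_force: [0.4, 0.4, 0.3]
width: 1.001
```

```bash
python3 -c "
from h import *
to((.4825,-.213,.025));lev(2.844)
c=read_camera('top'); s=read_camera('scene')
o=np.hstack([cv2.resize(c['img'][205:275,350:420],None,fx=5.7,fy=5.7),cv2.resize(s['img'][230:330,320:420],None,fx=3.99,fy=3.99)])
cv2.imwrite('pics/c2.png',o)"
```

```text
t 2.38 pos [ 0.4846 -0.2224  0.1263] tilt [ 0.002 -0.004] yaw 2.834 w 1.001 F [0.4 0.4 0.3] | shift mm [  5.1   8.6 101.3] turn None
turn vec [-0.0031  0.0027 -0.0097]
```

View pics/c2.png

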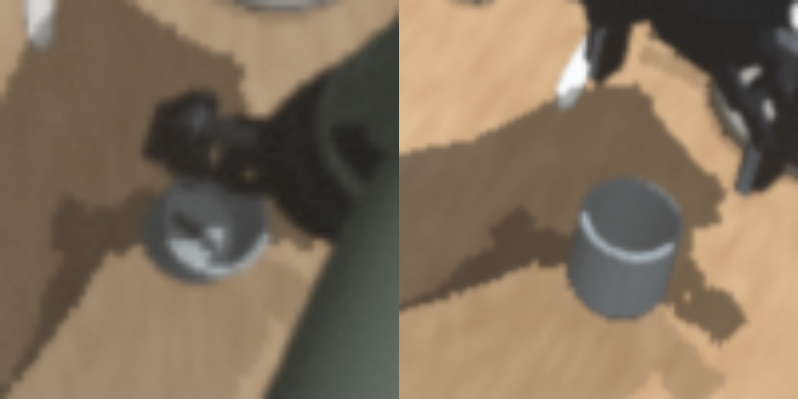

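The picture shows the open fingers straddling the cup: the rim is at scene (378,285), matching the measured (0.4825, -0.213). I'll centre first, then descend.

Call:
{"method": "arm_command", "body": {"rows": [5,9,5,0,0,-0.01,1,0,0,0,0,0,0,1,2,3,20,0,0,0,1,0,0,25,0,0,0,1,0,0,25,0,0,0,1]}}

```text
time_s: 2.9
eef_pos: [0.4877, -0.2089, 0.0578]
orientation: [0.454, 3.09, -0.016]
contact_force: [-0.7, -0.3, -0.4]
width: 1.001
```

```bash
python3 -c "
from h import *
to((.4825,-.213,.025));lev(2.844)"
```

```text
t 2.9 pos [ 0.4877 -0.2089  0.0578] tilt [ 0.017 -0.013] yaw 2.85 w 1.001 F [-0.7 -0.3 -0.4] | shift mm [ 4.4 -5.2 32.8] turn None
turn vec [-0.0071  0.0201  0.006 ]
```

Call:
{"method": "arm_command", "body": {"rows": [4,-5,18,-0.007,0.02,0.006,1,0,0,14,0,0,0,1,0,0,0,0,0,0,1,0,0,0,0,0,0,1,0,0,0,0,0,0,1]}}

```text
time_s: 3.32
eef_pos: [0.4798, -0.2084, 0.022]
orientation: [-0.458, -3.102, -0.004]
contact_force: [0.0, -0.7, 0.3]
width: 1.001
```

```bash
python3 -c "
from h import *
to((.4825,-.213,.025));lev(2.844)"
```

```text
t 3.32 pos [ 0.4798 -0.2084  0.022 ] tilt [-0.005  0.003] yaw 2.849 w 1.001 F [ 0.  -0.7  0.3] | shift mm [-3.9 -3.6 -3. ] turn None
turn vec [ 0.0015 -0.0059  0.0047]
```

Call:
{"method": "arm_command", "body": {"rows": [-4,-4,-2,0,-0.006,0.005,1,0,0,0,0,0,0,0.7,0,0,0,0,0,0,0.4,0,0,0,0,0,0,0.3,0,0,0,0,0,0,0.3], "squeeze": 40}}

```text
time_s: 3.73
eef_pos: [0.486, -0.2148, 0.029]
orientation: [0.464, 3.098, -0.001]
contact_force: [0.4, -0.3, -1.3]
width: 0.623
```

Call:
{"method": "arm_command", "body": {"rows": [0,0,0,0,0,0,0.3,0,0,0,0,0,0,0.3,0,0,0,0,0,0,0.3,0,0,-10,0,0,0,0.3,0,0,-20,0,0,0,0.3]}}

```text
time_s: 4.15
eef_pos: [0.4825, -0.2131, 0.0566]
orientation: [0.465, 3.106, 0.003]
contact_force: [0.0, 0.2, -1.8]
width: 0.624
```

```bash
python3 -c "
from h import *
to((.4825,-.213,.16));lev(2.844)"
```

```text
t 4.15 pos [ 0.4825 -0.2131  0.0566] tilt [0.001 0.002] yaw 2.844 w 0.624 F [ 0.   0.2 -1.8] | shift mm [-1.000e-01  3.000e-01 -1.034e+02] turn None
turn vec [0.0018 0.0009 0.0001]
```

Call:
{"method": "arm_command", "body": {"rows": [0,0,-30,0,0,0,0.3,4,8,-30,0,0,0,0.3,8,18,-16,0,0,0,0.3,12,32,0,0,0,0,0.3,12,32,0,0,0,0,0.3]}}

```text
time_s: 4.57
eef_pos: [0.477, -0.1208, 0.1419]
orientation: [0.481, 3.096, -0.004]
contact_force: [0.0, 1.7, -2.1]
width: 0.626
```

```bash
python3 -c "
from h import *
to((.459,.002,.16));lev(2.844)"
```

```text
t 4.57 pos [ 0.477  -0.1208  0.1419] tilt [ 0.008 -0.004] yaw 2.834 w 0.626 F [ 0.   1.7 -2.1] | shift mm [ 54.2 111.6 -18.7] turn None
turn vec [-0.0014  0.0084 -0.0103]
```

Call:
{"method": "arm_command", "body": {"rows": [16,33,0,0,0,0,0.3,16,33,0,0,0,0,0.3,10,22,0,0,0,0,0.3,5,10,0,0,0,0,0.3,0,0,0,0,0,0,0.3]}}

```text
time_s: 4.98
eef_pos: [0.4598, -0.0039, 0.1459]
orientation: [0.473, 3.094, -0.001]
contact_force: [-0.2, -0.1, -1.4]
width: 0.629
```

```bash
python3 -c "
from h import *
to((.459,.002,.12));lev(2.844)
c=read_camera('top'); s=read_camera('scene')
o=np.hstack([cv2.resize(c['img'][205:285,270:350],None,fx=5,fy=5),cv2.resize(s['img'][200:300,230:330],None,fx=4,fy=4)])
cv2.imwrite('pics/c3.png',o)"
```

```text
t 4.98 pos [ 0.4598 -0.0039  0.1459] tilt [ 0.012 -0.002] yaw 2.838 w 0.629 F [-0.2 -0.1 -1.4] | shift mm [ 2.9  5.3 25.9] turn None
turn vec [ 0.0011  0.0118 -0.0056]
```

View pics/c3.png

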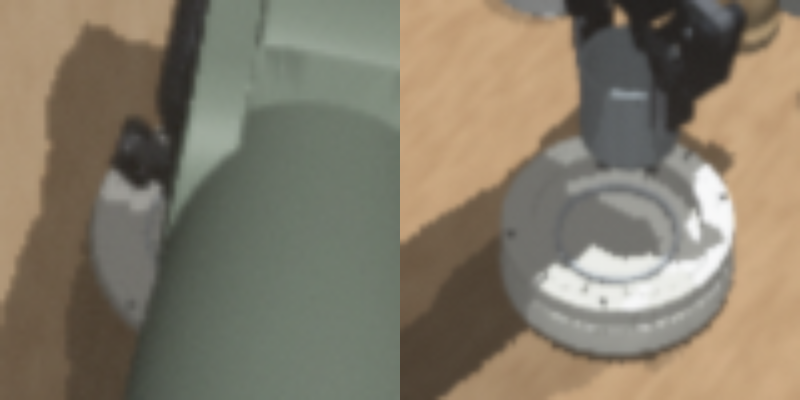

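The top view is blocked by the arm. The scene view shows the cup upright in the jaws, its bottom lowest at about scene (286,242), above the seat ellipse centred at (284,258).

Call:
{"method": "arm_command", "body": {"rows": [3,5,14,0,0.012,-0.005,0.3,0,0,14,0,0,0,0.3,0,0,14,0,0,0,0.3,0,0,0,0,0,0,0.3,0,0,0,0,0,0,0.3]}}

```text
time_s: 5.5
eef_pos: [0.4617, -0.0043, 0.1008]
orientation: [0.48, 3.103, -0.002]
contact_force: [0.3, 0.1, -0.8]
width: 0.625
```

```bash
python3 -c "
from h import *
to((.458,.0012,.058));lev(2.844)
s=read_camera('scene')
print(proj(s,(.4598,-.0039,.118)), proj(s,(.458,.0012,.036)),proj(s,(.460,.002,.036)))
cv2.imwrite('pics/c4.png',cv2.resize(s['img'][210:300,240:330],None,fx=6,fy=6))"
```

```text
t 5.5 pos [ 0.4617 -0.0043  0.1008] tilt [ 0.001 -0.001] yaw 2.835 w 0.625 F [ 0.3  0.1 -0.8] | shift mm [ 5.2  4.2 42.8] turn None
turn vec [-0.0008  0.0016 -0.0092]
(np.float64(286.4653591802175), np.float64(232.74909642220462)) (np.float64(283.8788813537947), np.float64(256.8623867594436)) (np.float64(284.04171636695486), np.float64(256.14010563035066))
```

View pics/c4.png

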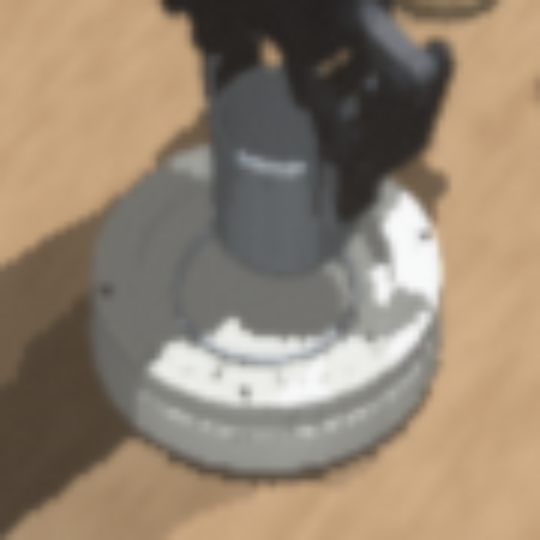

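The cup stands upright over the seat at crop (277,275). Its predicted pixel sits about 1 px above the observed one; the seat shows the same bias, so the target (0.458, 0.001) holds.

Call:
{"method": "arm_command", "body": {"rows": [6,5,8,0,0,-0.009,0.3,0,0,6,0,0,0,0.3,0,0,0,0,0,0,0.3,0,0,0,0,0,0,0.3,0,0,0,0,0,0,0.3]}}

```text
time_s: 5.97
eef_pos: [0.4576, 0.0019, 0.0862]
orientation: [0.467, 3.105, -0.002]
contact_force: [1.4, -0.9, -1.6]
width: 0.626
```

```bash
python3 -c "
from h import *
to((.458,.0012,.058));lev(2.844)"
```

```text
t 5.97 pos [0.4576 0.0019 0.0862] tilt [ 0.002 -0.001] yaw 2.843 w 0.626 F [ 1.4 -0.9 -1.6] | shift mm [-0.5 -0.5 28.2] turn None
turn vec [-0.0007  0.0022 -0.0012]
```

Call:
{"method": "arm_command", "body": {"rows": [-0.5,-0.5,8,0,0,0,0.3,0,0,6,0,0,0,0.3,0,0,6,0,0,0,0.3,0,0,4,0,0,0,0.3,0,0,0,0,0,0,0.3]}}

```text
time_s: 6.38
eef_pos: [0.4592, 0.0011, 0.0606]
orientation: [0.466, 3.102, -0.002]
contact_force: [-0.2, 0.5, -1.5]
width: 0.624
```

```bash
python3 -c "
from h import *
to((.458,.0012,.058));lev(2.844)"
```

```text
t 6.38 pos [0.4592 0.0011 0.0606] tilt [ 0.004 -0.002] yaw 2.843 w 0.624 F [-0.2  0.5 -1.5] | shift mm [ 1.2 -0.2  2.6] turn None
turn vec [-0.0004  0.0047 -0.0009]
```

Call:
{"method": "arm_command", "body": {"rows": [1,0,2,0,0.004,0,0.3,0,0,2,0,0,0,0.3,0,0,1,0,0,0,0.3,0,0,0,0,0,0,0.3,0,0,0,0,0,0,0.3]}}

```text
time_s: 6.8
eef_pos: [0.4587, 0.0013, 0.0593]
orientation: [0.466, 3.105, -0.001]
contact_force: [-0.2, -0.3, -2.3]
width: 0.624
```

Call:
{"method": "arm_command", "body": {"rows": [0,0,3,0,0,0,0.3,0,0,3,0,0,0,0.3,0,0,0,0,0,0,0.3,0,0,0,0,0,0,0.3,0,0,0,0,0,0,0.3]}}

```text
time_s: 7.22
eef_pos: [0.4601, 0.0012, 0.06]
orientation: [0.465, 3.1, -0.002]
contact_force: [0.1, -0.4, -2.1]
width: 0.623
```

Call:
{"method": "arm_command", "body": {"rows": [0,0,3,0,0,0,0.3,0,0,3,0,0,0,0.3,0,0,3,0,0,0,0.3,0,0,3,0,0,0,0.3,0,0,3,0,0,0,0.3]}}

```text
time_s: 7.63
eef_pos: [0.4608, 0.0011, 0.0581]
orientation: [0.463, 3.096, -0.004]
contact_force: [-13.4, 2.0, 44.8]
width: 0.624
```

Call:
{"method": "arm_command", "body": {"rows": [0,0,-1,0,0.01,0,0.3,0,0,0,0,0,0,0.3,0,0,0,0,0,0,1,0,0,0,0,0,0,1,0,0,0,0,0,0,1]}}

```text
time_s: 8.05
eef_pos: [0.4611, 0.001, 0.0589]
orientation: [0.464, 3.105, -0.002]
contact_force: [0.4, -0.6, -0.2]
width: 0.991
```

Call:
{"method": "arm_command", "body": {"rows": [0,0,0,0,0,0,1,0,0,-8,0,0,0,1,0,0,-20,0,0,0,1,0,0,-30,0,0,0,1,0,0,-30,0,0,0,1]}}

```text
time_s: 8.47
eef_pos: [0.4546, 0.002, 0.1429]
orientation: [-0.463, -3.092, 0.002]
contact_force: [1.3, 1.1, 0.4]
width: 1.003
```

```bash
python3 -c "
from h import *
to((.4615,.269,.19),-.455);lev(-.455)"
```

```text
t 8.47 pos [0.4546 0.002  0.1429] tilt [-0.015  0.001] yaw 2.844 w 1.003 F [1.3 1.1 0.4] | shift mm [ 72.4 257.1 -46.9] turn 0.15755625273118
turn vec [-0.0046 -0.0142  0.1576]
```

Call:
{"method": "arm_command", "body": {"rows": [4,12,-30,0,-0.014,0,1,9,34,-15,0,0,0,1,10,38,0,0,0,0,1,10,38,0,0,0,0,1,10,36,0,0,0,0,1]}}

```text
time_s: 8.88
eef_pos: [0.4664, 0.1651, 0.1994]
orientation: [0.487, 3.089, -0.005]
contact_force: [1.1, -0.7, -0.4]
width: 1.005
```

```bash
python3 -c "
from h import *
to((.4615,.269,.15),-.455);lev(-.455)"
```

```text
t 8.88 pos [0.4664 0.1651 0.1994] tilt [ 0.013 -0.005] yaw 2.829 w 1.005 F [ 1.1 -0.7 -0.4] | shift mm [37.3 97.4 48.8] turn 0.1423690509024409
turn vec [0.0002 0.0145 0.1424]
```

Since the top view is free of the arm here, I'll check the cup and the seat, and measure the wing once more.

Call:
{"method": "arm_command", "body": {"rows": [10,26,0,0,0.0145,0,1,9,25,0,0,0,0,1,8,22,0,0,0,0,1,5,12,0,0,0,0.1,1,0,0,0,0,0,0.04,1]}}

```text
time_s: 9.3
eef_pos: [0.4608, 0.2679, 0.2022]
orientation: [0.699, 3.061, 0.005]
contact_force: [0.2, -0.0, -0.6]
width: 1.004
```

```bash
python3 - <<'E'
from h import *
to((.4615,.269,.15),-.455);lev(-.455)
c=read_camera('top'); s=read_camera('scene')
o=np.zeros((400,800,3),np.uint8)
o[:,:400]=cv2.resize(c['img'][212:292,271:351],None,fx=5,fy=5,interpolation=cv2.INTER_CUBIC)
o[:,400:]=cv2.resize(s['img'][160:240,150:230],None,fx=5,fy=5,interpolation=cv2.INTER_CUBIC)
cv2.imwrite('pics/c5.png',o)
E
```

```text
t 9.3 pos [0.4608 0.2679 0.2022] tilt [0.002 0.003] yaw 2.693 w 1.004 F [ 0.2 -0.  -0.6] | shift mm [-0.1  1.1 52.2] turn 0.006284414306412245
turn vec [0.0036 0.0008 0.0063]
```

View pics/c5.png

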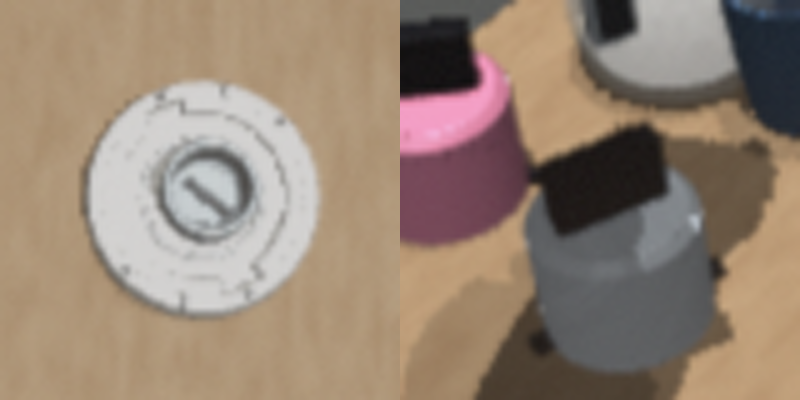

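The cup stands upright inside the seat in the top view, its rim at top (312,250); the lid is undisturbed. I'll compare predictions numerically.

```bash
python3 - <<'E'
from h import *
c=read_camera('top'); s=read_camera('scene')
print("cup",onz(c,312,249.8,.09))
f=lambda p:tuple((np.array(p)*5).round(0))
for C in((.463,.2695),(.460,.268)):
  for sg,sy,z in((1,-1,.112),(-1,-1,.112),(1,1,.112),(-1,1,.112),(1,-1,.072),(-1,-1,.072)):
    y=-.455; p=[C[0]+sg*.03*np.cos(y)-sy*.008*np.sin(y),C[1]+sg*.03*np.sin(y)+sy*.008*np.cos(y),z]
    u,v=proj(s,p); print(C,sg,sy,z,round(400+(u-150)*5),round((v-160)*5))
E
```

```text
cup [0.45787039 0.0029069  0.09      ]
(0.463, 0.2695) 1 -1 0.112 663 133
(0.463, 0.2695) -1 -1 0.112 546 178
(0.463, 0.2695) 1 1 0.112 649 114
(0.463, 0.2695) -1 1 0.112 533 158
(0.463, 0.2695) 1 -1 0.072 673 194
(0.463, 0.2695) -1 -1 0.072 559 238
(0.46, 0.268) 1 -1 0.112 661 137
(0.46, 0.268) -1 -1 0.112 544 182
(0.46, 0.268) 1 1 0.112 647 119
(0.46, 0.268) -1 1 0.112 531 163
(0.46, 0.268) 1 -1 0.072 671 198
(0.46, 0.268) -1 -1 0.072 558 243
```

Call:
{"method": "arm_command", "body": {"rows": [-1,3,25,0.003,0,0.006,1,0,0,25,0,0,0,1,0,0,25,0,0,0,1,0,0,15,0,0,0,1,0,0,0,0,0,0,1]}}

```text
time_s: 9.92
eef_pos: [0.4664, 0.2642, 0.1118]
orientation: [0.707, 3.055, 0.002]
contact_force: [-0.7, -0.2, 0.4]
width: 1.0
```

```bash
python3 -c "
from h import *
to((.463,.2695,.078),-.455);lev(-.455)"
```

```text
t 9.92 pos [0.4664 0.2642 0.1118] tilt [0.006 0.   ] yaw 2.687 w 1.0 F [-0.7 -0.2  0.4] | shift mm [ 5.6  3.2 33.8] turn 0.00013854397418322506
turn vec [0.0029 0.0056 0.0001]
```

Call:
{"method": "arm_command", "body": {"rows": [6,3.5,12,0.003,0.005,0,1,0,0,12,0,0,0,1,0,0,8,0,0,0,1,0,0,0,0,0,0,1,0,0,0,0,0,0,1]}}

```text
time_s: 10.33
eef_pos: [0.4636, 0.2693, 0.0798]
orientation: [0.712, 3.059, 0.001]
contact_force: [0.1, -0.4, 0.2]
width: 0.999
```

```bash
python3 -c "
from h import *
to((.463,.2695,.078),-.455);lev(-.455)"
```

```text
t 10.33 pos [0.4636 0.2693 0.0798] tilt [0.001 0.001] yaw 2.685 w 0.999 F [ 0.1 -0.4  0.2] | shift mm [ 0.6 -0.1  1.8] turn -0.0020385509922817846
turn vec [ 0.0009  0.0005 -0.002 ]
```

Call:
{"method": "arm_command", "body": {"rows": [0.5,0,1,0,0,0,0.6,0,0,0,0,0,0,0.3,0,0,0,0,0,0,0.1,0,0,0,0,0,0,0,0,0,0,0,0,0,0], "squeeze": 30}}

```text
time_s: 10.75
eef_pos: [0.4648, 0.2705, 0.0815]
orientation: [0.71, 3.056, 0.005]
contact_force: [0.3, -1.1, -0.6]
width: 0.298
```

Call:
{"method": "arm_command", "body": {"rows": [0,0,0,0,0,0,0,0,0,0,0,0,0,0,0,0,0,0,0,0,0,0,0,0,0,0,0,0,0,0,0,0,0,0,0], "squeeze": 100}}

```text
time_s: 11.17
eef_pos: [0.4649, 0.2707, 0.0817]
orientation: [0.71, 3.056, 0.006]
contact_force: [0.2, 0.5, -0.6]
width: 0.169
```

```bash
python3 -c "
from h import *
to((.463,.2695,.20),.435);lev(.435)"
```

```text
t 11.17 pos [0.4649 0.2707 0.0817] tilt [0.005 0.003] yaw 2.685 w 0.169 F [ 0.2  0.5 -0.6] | shift mm [   0.8   -1.3 -118.3] turn -0.8916010561870613
turn vec [ 0.0028  0.0052 -0.8916]
```

Call:
{"method": "arm_command", "body": {"rows": [0,0,-15,0,0.005,0,0,0,0,-25,0,0,0,0,0,0,-30,0,0,0,0,0,0,-30,0,0,0,0,0,0,-25,0,0,0,0]}}

```text
time_s: 11.58
eef_pos: [0.4584, 0.2672, 0.2028]
orientation: [-0.708, -3.044, 0.01]
contact_force: [0.7, 0.4, -1.8]
width: 0.169
```

```bash
python3 - <<'E'
from h import *
to((.459,.0012,.21),.435);lev(.435)
c=read_camera('top'); s=read_camera('scene')
o=np.zeros((400,800,3),np.uint8)
o[:,:400]=cv2.resize(c['img'][200:280,170:250],None,fx=5,fy=5,interpolation=cv2.INTER_CUBIC)
o[:,400:]=cv2.resize(s['img'][120:220,140:240],None,fx=4,fy=4,interpolation=cv2.INTER_CUBIC)
cv2.imwrite('pics/c6.png',o)
E
```

```text
t 11.58 pos [0.4584 0.2672 0.2028] tilt [-0.018 -0.003] yaw 2.685 w 0.169 F [ 0.7  0.4 -1.8] | shift mm [-117.8 -238.5   -6.5] turn -0.8919636593318478
turn vec [-0.0029 -0.0182 -0.8919]
```

View pics/c6.png

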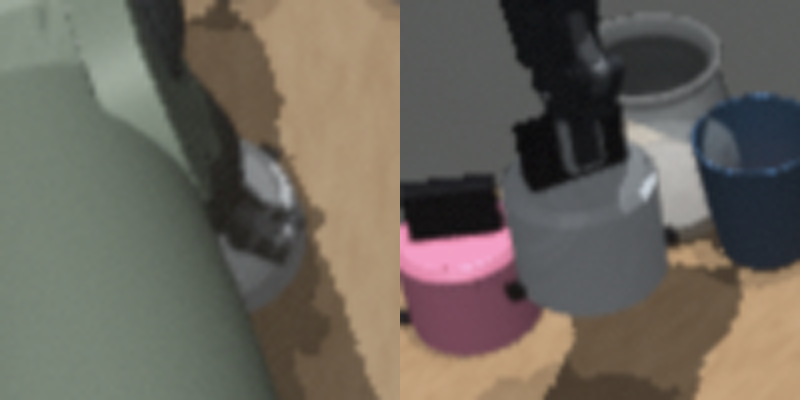

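The lid hangs level in the jaws, its lugs at crop (515,291) and (671,237). I'll measure its centre relative to the TCP from those while moving over.

```bash
python3 - <<'E'
from h import *
s=read_camera('scene'); P=robot.state()["eef_pos"]
f=lambda x,y:(140+(x-400+.5)/4-.5,120+(y+.5)/4-.5)
a,b=[onz(s,f(*p)[0],f(*p)[1]-1.15,P[2]-.078) for p in((515,291),(671,237))]
print(P,(a+b)/2,np.linalg.norm(a-b),np.arctan2(*(b-a)[1::-1]))
to((.459,.0012,.21))
E
```

```text
[0.46003246 0.26788584 0.20311038] [0.46381151 0.27231103 0.12511038] 0.09825435609842091 -0.4964049943743668
t 11.73 pos [0.46   0.2679 0.2031] tilt [-0.013 -0.001] yaw 2.685 w 0.172 F [-0.2  0.1 -1.9] | shift mm [-116.6 -239.8   -6.6] turn None
```

Call:
{"method": "arm_command", "body": {"rows": [-16,-33,-4,0,-0.018,0,0,-16,-33,0,0,0,0,0,-16,-33,0,0,0,0,0,-16,-33,0,0,0,0,0,-16,-33,0,0,0,0,0]}}

```text
time_s: 12.15
eef_pos: [0.4553, 0.0846, 0.2001]
orientation: [-0.688, -3.061, 0.014]
contact_force: [0.3, 0.1, -3.0]
width: 0.168
```

```bash
python3 - <<'E'
from h import *
to((.459,.0012,.21),.435);lev(.435)
E
```

```text
t 12.15 pos [0.4553 0.0846 0.2001] tilt [-0.006 -0.008] yaw 2.699 w 0.168 F [ 0.3  0.1 -3. ] | shift mm [-39.  -73.8  -9.3] turn -0.8771159776124797
turn vec [-0.0082 -0.006  -0.8771]
```

Call:
{"method": "arm_command", "body": {"rows": [-14,-26,-3,-0.008,-0.006,0,0,-14,-26,0,0,0,0,0,-10,-20,0,0,0,0,0,0,0,0,0,0,-0.11,0,0,0,0,0,0,-0.12,0]}}

```text
time_s: 12.57
eef_pos: [0.4511, -0.0072, 0.1941]
orientation: [-0.336, -3.112, 0.009]
contact_force: [-0.0, -0.2, -3.2]
width: 0.171
```

Call:
{"method": "arm_command", "body": {"rows": [0,0,0,0,0,-0.12,0,0,0,0,0,0,-0.12,0,0,0,0,0,0,-0.12,0,0,0,0,0,0,-0.12,0,0,0,0,0,0,-0.08,0]}}

```text
time_s: 12.98
eef_pos: [0.4438, -0.0081, 0.1842]
orientation: [0.572, -3.059, -0.006]
contact_force: [-0.9, 0.1, -1.8]
width: 0.173
```

Call:
{"method": "arm_command", "body": {"rows": [0,0,0,0,0,-0.08,0,0,0,0,0,0,-0.04,0,0,0,0,0,0,0,0,0,0,0,0,0,0,0,0,0,0,0,0,0,0]}}

```text
time_s: 13.4
eef_pos: [0.4373, -0.0071, 0.1759]
orientation: [0.761, -3.004, -0.019]
contact_force: [-0.7, 0.2, -1.2]
width: 0.168
```

```bash
python3 - <<'E'
from h import *
to((.459,.0012,.18),.435);lev(.435)
E
```

```text
t 13.4 pos [ 0.4373 -0.0071  0.1759] tilt [-0.045  0.001] yaw -2.645 w 0.168 F [-0.7  0.2 -1.2] | shift mm [-22.8  -2.9  -5.1] turn 0.061565926507913815
turn vec [ 0.0213 -0.0393  0.0611]
```

Call:
{"method": "arm_command", "body": {"rows": [0,0,-12,0.02,-0.04,0.02,0,-12,-2,-8,0,0,0.02,0,-12,-2,-5,0,0,0.02,0,0,0,-2,0,0,0,0,0,0,-2,0,0,0,0]}}

```text
time_s: 13.82
eef_pos: [0.458, 0.0007, 0.202]
orientation: [0.668, -3.064, -0.008]
contact_force: [-1.6, 0.5, -2.7]
width: 0.17
```

```bash
python3 - <<'E'
from h import *
to((.459,.0012,.18),.435);lev(.435)
E
```

```text
t 13.82 pos [0.458  0.0007 0.202 ] tilt [-0.007  0.004] yaw -2.712 w 0.17 F [-1.6  0.5 -2.7] | shift mm [-1.2 -0.1 22. ] turn -0.005578320269677306
turn vec [ 0.0061 -0.0045 -0.0056]
```

Call:
{"method": "arm_command", "body": {"rows": [-1,0,14,0.006,-0.004,-0.006,0,0,0,14,0,0,0,0,0,0,14,0,0,0,0,0,0,6,0,0,0,0,0,0,-1,0,0,0,0]}}

```text
time_s: 14.23
eef_pos: [0.4566, 0.0007, 0.1529]
orientation: [0.679, -3.065, 0.001]
contact_force: [-0.5, 0.2, -2.4]
width: 0.171
```

```bash
python3 - <<'E'
from h import *
to((.459,.0012,.137),.435);lev(.435)
E
```

```text
t 14.23 pos [0.4566 0.0007 0.1529] tilt [-0.002 -0.001] yaw -2.705 w 0.171 F [-0.5  0.2 -2.4] | shift mm [-2.4 -0.5 15.9] turn 0.0011467786415124692
turn vec [-0.0001 -0.0019  0.0011]
```

Call:
{"method": "arm_command", "body": {"rows": [-2.5,-0.5,8,0,-0.002,0,0,0,0,5,0,0,0,0,0,0,0,0,0,0,0,0,0,-1,0,0,0,0,0,0,-1,0,0,0,0]}}

```text
time_s: 14.65
eef_pos: [0.459, 0.001, 0.1416]
orientation: [0.679, -3.067, 0.0]
contact_force: [0.9, -0.6, -3.4]
width: 0.164
```

```bash
python3 - <<'E'
from h import *
c=read_camera('top'); s=read_camera('scene')
to((.459,.0012,.137),.435);lev(.435)
o=np.zeros((500,800,3),np.uint8)
o[:300,:300]=cv2.resize(c['img'][220:280,281:341],None,fx=5,fy=5,interpolation=cv2.INTER_CUBIC)
o[:,300:]=cv2.resize(s['img'][200:300,234:334],None,fx=5,fy=5,interpolation=cv2.INTER_CUBIC)
cv2.imwrite('pics/c7.png',o)
E
```

```text
t 14.75 pos [0.4594 0.001  0.1419] tilt [ 0.001 -0.   ] yaw -2.706 w 0.173 F [-1.  -0.  -2.8] | shift mm [0.3 0.4 4.9] turn 0.0008413322270808266
turn vec [-0.0006  0.0007  0.0008]
```

View pics/c7.png

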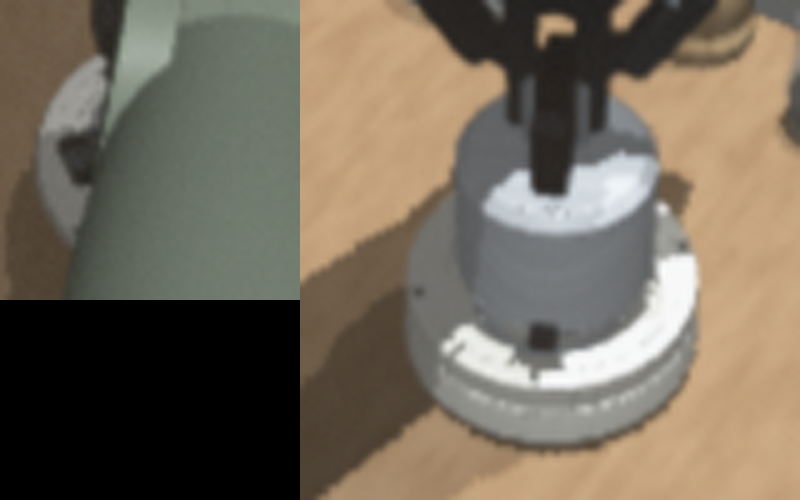

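The near lug at crop (543,337) hangs right above the near slot at about (540,355), so I lower now.

Call:
{"method": "arm_command", "body": {"rows": [0,0,6,0,0,0,0,0,0,6,0,0,0,0,0,0,5,0,0,0,0,0,0,0,0,0,0,0,0,0,0,0,0,0,0]}}

```text
time_s: 15.17
eef_pos: [0.4602, 0.001, 0.1239]
orientation: [-0.679, 3.064, -0.001]
contact_force: [0.1, 0.6, -2.0]
width: 0.173
```

```bash
python3 - <<'E'
from h import *
to((.459,.0012,.112),.435);lev(.435)
E
```

```text
t 15.17 pos [0.4602 0.001  0.1239] tilt [ 0.003 -0.   ] yaw -2.706 w 0.173 F [ 0.1  0.6 -2. ] | shift mm [ 1.1  0.7 11.9] turn 0.0010077323095298851
turn vec [-0.0015  0.0027  0.001 ]
```

Call:
{"method": "arm_command", "body": {"rows": [1,0,5,0,0.003,0,0,0,0,4,0,0,0,0,0,0,3,0,0,0,0,0,0,2,0,0,0,0,0,0,2,0,0,0,0]}}

```text
time_s: 15.58
eef_pos: [0.4601, 0.0012, 0.1113]
orientation: [-0.68, 3.064, -0.002]
contact_force: [-9.0, 1.5, 27.0]
width: 0.173
```

```bash
python3 - <<'E'
from h import *
to((.459,.0012,.112),.435);lev(.435)
E
```

```text
t 15.58 pos [0.4601 0.0012 0.1113] tilt [ 0.003 -0.001] yaw -2.705 w 0.173 F [-9.   1.5 27. ] | shift mm [ 1.   0.4 -0.7] turn 0.001789026829536411
turn vec [-0.0019  0.0023  0.0018]
```

Call:
{"method": "arm_command", "body": {"rows": [0,0,-0.5,0,0,0,0,0,0,0,0,0,0,0,0,0,0,0,0,0.05,0,0,0,0,0,0,0.05,0,0,0,0,0,0,0.05,0], "squeeze": 120}}

```text
time_s: 16.0
eef_pos: [0.4596, 0.002, 0.112]
orientation: [-0.441, 3.107, 0.001]
contact_force: [-0.1, 2.5, -1.6]
width: 0.165
```

```bash
python3 - <<'E'
from h import *
to((.459,.0012,.1115),.435);lev();print(robot.state()["moment"])
E
```

```text
t 16.0 pos [0.4596 0.002  0.112 ] tilt [0.003 0.001] yaw -2.86 w 0.165 F [-0.1  2.5 -1.6] | shift mm [ 0.8 -0.6  0.5] turn -0.15300964945266138
turn vec [0.     0.0034 0.    ]
[0.49815077 0.02233394 0.08540631]
```

Call:
{"method": "arm_command", "body": {"rows": [0.5,0,0.5,0,0.003,0.06,0,0,0,0,0,0,0.06,0,0,0,0.5,0,0,0.06,0,0,0,0,0,0,0.06,0,0,0,0.5,0,0,0.06,0]}}

```text
time_s: 16.42
eef_pos: [0.4626, 0.0031, 0.1116]
orientation: [0.044, 3.135, 0.005]
contact_force: [0.4, 1.5, 7.5]
width: 0.17
```

```bash
python3 - <<'E'
from h import *
to((.459,.0012,.1115),.435);lev();print(robot.state()["moment"])
E
```

```text
t 16.42 pos [0.4626 0.0031 0.1116] tilt [0.007 0.003] yaw 3.113 w 0.17 F [0.4 1.5 7.5] | shift mm [ 3.5 -2.   0. ] turn -0.4632035816811064
turn vec [0.0031 0.0067 0.    ]
[-0.01279154  0.13747779  0.35590427]
```

Call:
{"method": "arm_command", "body": {"rows": [2,-1.5,0,0,0.006,0.06,0,0,0,0,0,0,0.06,0,0,0,0.5,0,0,0.06,0,0,0,0,0,0,0.03,0,0,0,0,0,0,0.01,0]}}

```text
time_s: 16.83
eef_pos: [0.4638, 0.0019, 0.1117]
orientation: [0.401, 3.11, 0.007]
contact_force: [-1.8, 0.3, 3.2]
width: 0.169
```

```bash
python3 - <<'E'
from h import *
to((.459,.0012,.1115),.435);lev();print(robot.state()["moment"])
c=read_camera('top'); s=read_camera('scene')
to((.459,.0012,.1115),.435)
o=np.zeros((500,800,3),np.uint8)
o[:300,:300]=cv2.resize(c['img'][220:280,281:341],None,fx=5,fy=5,interpolation=cv2.INTER_CUBIC)
o[:,300:]=cv2.resize(s['img'][200:300,234:334],None,fx=5,fy=5,interpolation=cv2.INTER_CUBIC)
cv2.imwrite('pics/c8.png',o)
E
```

```text
t 16.83 pos [0.4638 0.0019 0.1117] tilt [0.006 0.004] yaw 2.885 w 0.169 F [-1.8  0.3  3.2] | shift mm [ 4.4 -1.9  0.1] turn -0.6913573124809549
turn vec [0.005  0.0052 0.    ]
[0.04502205 0.44076104 0.35682103]
t 16.93 pos [0.4637 0.002  0.1117] tilt [0.006 0.004] yaw 2.886 w 0.17 F [-1.8  1.2  2.5] | shift mm [ 4.4 -1.9  0.2] turn -0.6903291291872158
```

View pics/c8.png

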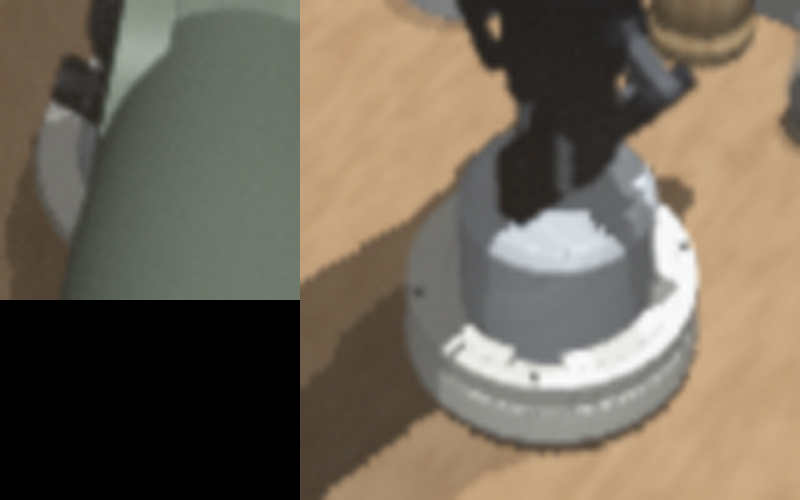

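The lid is down, with the slot empty and the wing turned by 0.69 rad. I'll nudge it about 3 mm towards the axis, then hold.

Call:
{"method": "arm_command", "body": {"rows": [3,-1.5,0.5,0.004,0.005,0,0,1,0,0,0,0,0,0,0,0,0,0,0,0,0,0,0,0.5,0,0,0,0,0,0,0,0,0,0,0]}}

```text
time_s: 17.35
eef_pos: [0.4629, 0.0021, 0.1117]
orientation: [0.395, 3.11, 0.006]
contact_force: [-0.2, 1.1, -0.5]
width: 0.172
```

```bash
python3 - <<'E'
from h import *
to((.459,.0012,.1115),.435);lev();print(robot.state()["moment"])
for i in range(3): read_camera('scene')
to((.459,.0012,.1115),.435)
E
```

```text
t 17.35 pos [0.4629 0.0021 0.1117] tilt [0.007 0.003] yaw 2.889 w 0.172 F [-0.2  1.1 -0.5] | shift mm [ 3.6 -1.8  0.2] turn -0.6879075232469991
turn vec [0.0047 0.0064 0.    ]
[ 0.13042331 -0.03661699  0.19838241]
t 17.5 pos [0.463  0.0021 0.1117] tilt [0.007 0.003] yaw 2.889 w 0.166 F [-0.2  0.7  3.3] | shift mm [ 3.6 -1.8  0.2] turn -0.688035177322019
```

The arm is steady. The 0.20 N m moment about the vertical agrees with the half-way spring torque (0.18), and the drum's 4 mm play bounds the centring. I'll hand it in.

```bash
python3 -c "
from h import *
print(job.finish_job()); to((.459,.0012,.1115),.435)"
```

```text
the job is handed in; nothing more can be done
None
the job is handed in; nothing more can be done
```

I handed the job in at about 17.5 s, with the lid held near half-way and the wing still gripped. No verdict was reported.

- **Cup:** I placed it upright in the seat and let go. A top view afterwards showed it inside the rim, about 2 mm off the seat centre.
- **Lid:** I lowered it over the cup until the lugs were through the slots and it bottomed out. The tool height was 0.111 m against 0.112 m expected, with 27 N of contact.
- **Twist:** I turned it clockwise by 0.69 rad. Allowing for the 0.1 rad of play, the collar should be at about 0.59–0.69 rad, well short of the lock.
- **Last checks:** The tool angle was steady at 0.688 rad, with tilt under 0.01 rad. The moment of about 0.20 N m agrees with the half-way spring (0.18). The squeeze was set to 120 N, with the jaws stopped on the wing.

Checks that disagreed or stayed open:
- The tool sat about 4 mm in x from my estimate of the grinder's centre, and a nudge recovered only 1 mm. The drum has 4 mm of play in the opening, so the lid should still be within the 8 mm limit.
- The two cameras disagreed by 3–5 mm on the grinder's position, so I used a value between them.
- The collar angle was inferred from the tool's turn, not seen directly. I could not see the cup once the lid covered it.

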